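Draw the sample-jar tray out of the drying rack with the drag hook

ROBOT

A 6-joint arm with a two-finger parallel gripper is mounted at the origin on a cart in front of the work surface, level with it; the furniture and walls round the work are solid. World frame = base frame: x ahead of the robot, y to its left, z up, the work surface at z = 0. Lengths are in m, angles in rad, forces in N, time in s.
With the tool pointing down it reaches from about 0.4 to 0.825 m from the base axis. Payload 7 kg.
Tool frame: the origin (TCP) lies at the centre of the arm's flange, where the gripper is bolted on; the fingertips stand 178 mm ahead of it and the grasp point (between the pads) lies 159 mm ahead of it; z points along the fingers, y is the direction in which the jaws open and shut (so a half turn about z gives the same grasp; the last joint's range is limited). The gripper opens to 88 mm and grips with 3 to 60 N. Pads are 19 mm wide; open, the fingers measure 130 mm over their backs; the gripper's body (78 mm by 193 mm) begins 47 mm behind the grasp point.
Start: joints at [1.611, 0.359, 0.012, 0, -1.224, -0.288], TCP at [0.166, 0.654, 0.405] pointing down, gripper open.
Joint ranges: [-3.07, 3.07], [-1.43, 2.12], [-1.02, 1.25], [-3.03, 1.67], [-3.05, -0], [-3.03, 3.03]. Speed limits (rad/s): [2.39, 2.39, 3.01, 3.14, 3.14, 3.14].

INTERFACE

Orientations are given as [roll, pitch, yaw] about the fixed x, y, z axes, in that order (R = Rz(yaw) Ry(pitch) Rx(roll)).
In Python, from station import * gives the robot as it stands.
- The arm moves only by the tool send_rows, never from a script. Its argument "motion" is a list of rows, each an object with "offset": the shift along the tool's x, y, z in cm, a list of three; "turn": the turn about the tool's z in degrees. In form: [{"offset": [x, y, z], "turn": turn}, ...]. A call has 1 to 8 rows; each row is the pose to reach, as a shift and turn from the pose commanded when the call began, along the tool's axes at that moment; what a row does not reach only later rows make up. A row lasts 1/10 s, in which the tool goes at most 50 mm and 8.59 degrees, less where a joint would pass 70% of its speed; a pose out of reach is approached as far as the arm can. A call with a gripper value outside its range is refused whole. "hand" is the opening, from -1 (shut) to 1 (fully open), set as the call begins (left out, the last holds). The fingers move at their own pace and stop on an object; "squeeze" is the grip in N (left out, the last holds). Time passes only in rows, so rows that repeat a pose let the fingers close. It gives the time, the measured TCP pose, the force and the opening at its end, in the units of the state.
- get_state(): the state, without advancing time (a new reading comes with each control period).
- grab_frame(name): name is "side" or "top"; returns a dict with "frame" (400x640x3 uint8, blue, green, red), "range_z" (400x640 float32, m along the optical axis (not along the pixel's ray), 0 where there is no reading), "vertical_fov" (degrees; the focal length in pixels is half the picture's height over the tangent of half this angle, whatever the lens; pixels are square), "cx", "cy" (the principal point, pixels), "cam_to_world" (4x4, takes a point from camera to world coordinates). Camera axes: x right, y up, looking along -z (the intrinsics and any distortion apply to the point x, -y, -z); pixel columns grow to the right and rows downward; lengths in m; the calibration is good to about 2 mm. A picture is of the moment at which its call begins.
- job_done(): hands the job in, once; it reports no verdict.
The state is a dict: "t": time; "q": joint angles; "qd": joint speeds; "joint_efforts": joint torques, N m; "eef_pos": TCP position; "ee_rot": TCP orientation; "force": force on the tool from outside, world axes, zero at the start; "moment": the same for the moment, N m; "width": finger opening in m.
Only numpy, scipy, OpenCV 4.12 (cv2) and the standard library are available. Lean on these libraries where they do the work, as an engineer would, in place of code of your own. Each camera call takes 0.05 s, during which the arm holds its last target. There are 200 camera calls.

TASK

Take the standing drag hook by its grip, put its turned-down end into the ring of the tray that carries the sample jar, and drag that tray wholly out of the rack with the jar still standing in it. Then lift the hook out of the ring and stand it back on the worktop on its foot, clear of the tray. Do not touch the tray or the jar with the hand, and leave the other tray, with the flat dish, in the rack.

Things in the scene. Friction and masses are not known exactly. Their poses are not given: they have to be found in the camera images.
- drag_hook: The hand hook, standing loose on the worktop on its round steel foot (56 mm across, 10 mm thick), 0.3 kg. Origin: centre of the foot's underside; z up. On the foot stands a black upright grip, flat-sided, 24 mm along x by 22 mm along y, from z = 10 to 90 mm; hold it at about z = 65 mm across y. From it a round steel arm, 10 mm thick, runs along +x at z = 58 mm, and at x = 90 mm turns straight down, ending at z = 5 mm.
- hook_tip (a point): Lower end of the hook's turned-down end: at x = 90, y = 0, z = 5 mm of drag_hook. The down-turned part is 10 mm thick and straight from here to 40 mm higher.
- tray: The steel tray carrying the sample jar (a loose clear jar with a wide screw lid): 92 mm along x, 80 mm along y, walls 18 mm high and 3 mm thick, standing loose on the worktop inside one of the rack's two bays. 0.22 kg without the jar. Origin: centre of its underside; z up; its front, with the ring, looks along its -x, which is the way it slides out. It lies straight in its bay.
- tray_eye (a point): Centre of the flat-lying ring on this tray's front, at x = -72, y = 0, z = 12 mm of tray. The ring is 31 mm across inside, of 7 mm round bar, its top at z = 15.5 mm; it is open right down to the worktop.
- jar: The sample jar standing loose in the tray, 59 mm across, 65 mm high, 0.1 kg; origin: centre of its underside, 3 mm above the worktop at first; z is its axis.
- other_tray: The other tray, same as the first in size and ring, but carrying a flat dish (61 mm across, 15 mm high) instead of a jar. It stays in the rack.
- rack: The fixed drying rack: three grey upright walls, a low back wall and a flat clear cover, top at z = 103 mm; 100 mm along x, 204 mm along y. Two bays side by side, each 90 mm wide, centred at y = +48 and -48 mm, with no floor (trays slide on the worktop). Origin: its centre at worktop height; open front towards its -x, at x = -50 mm. Either tray may be in either bay.
Not all that is in view belongs to the job. Leave any blue or turquoise look-alike of the jar alone.

How it is judged:
On the way, in this order (a step that is already met when the one before it is completed fails the run):
1. the held hook's end is down inside the ring of the jar's tray (horizontal distance between hook_tip and tray_eye below 0.014 m and height (world z) of hook_tip below 0.013 m and contact force between the fingers and drag_hook above 0.5 N), for 0.2 s.
2. the tray is half out of the rack, the held hook's end still in its ring (x of tray in the frame of rack below -0.05 m and horizontal distance between hook_tip and tray_eye below 0.016 m and height (world z) of hook_tip below 0.016 m and contact force between the fingers and drag_hook above 0.5 N), for 0.1 s.
At the end, for the whole second after the job is handed in: Jar tray flat on the worktop, its origin 94 mm or more in front of the rack's; jar upright in it (8 deg, 20 mm from its middle); hook standing on its foot (6 deg), tip 24 mm or more from the ring's centre, not touching the tray; other tray within 15 mm of its start; all at rest (x of tray in the frame of rack below -0.094 m and height (world z) of each of tray, drag_hook below 0.006 m and angle between each of tray, drag_hook's own z axis and vertical below 0.1 rad and angle between jar's own z axis and vertical below 0.15 rad and horizontal distance between jar and tray below 0.02 m and height (world z) of jar below 0.012 m and horizontal distance between hook_tip and tray_eye above 0.024 m and contact force between drag_hook and tray below 0.1 N and distance of other_tray from where it was at the start of the episode below 0.015 m and linear speed of each of tray, jar, drag_hook below 0.02 m/s).
It fails at once if the hand or arm touches the jar's tray or the jar (contact force between any of the fingers, the arm and tray above 1 N or contact force between any of the fingers, the arm and jar above 1 N).
It fails at once if the other tray is moved by more than 20 mm (distance of other_tray from where it was at the start of the episode above 0.02 m).
It also fails if it takes over 48 s, if anything falls off the work surface, if the arm or the gripper's body presses on something with over 40 N, if the wrist force passes 120 N, or if a joint passes its speed limit or range.

## Working session

There is one attempt and no reset: what is moved stays moved. The work goes in short steps, Python scripts to look and compute and a tool call to move; the robot and the scene stay as the last step left them, time stands still between calls to the robot, and variables do not carry over. Pictures are saved under pics/ and viewed, about 8 in all and at most 12, crops included, and the job is handed in when it is done.

Besides the shell and the picture viewer there is one more tool, called as name(argument=value, ...), one argument or row to a line, values as JSON. send_rows: Moves the arm, as the interface text tells. Its arguments: {"type":"object","properties":{"motion":{"type":"array"},"hand":{"type":"number"},"squeeze":{"type":"number"}},"required":["motion"]}

```bash
mkdir -p pics; cat > h.py <<'E'
from station import *
import numpy as np, cv2
def grab(n):
    f=grab_frame(n); np.savez(f'{n}.npz',**{k:np.asarray(v) for k,v in f.items()}); return f
def load(n): return dict(np.load(f'{n}.npz'))
def foc(f): return f['frame'].shape[0]/2/np.tan(np.radians(float(f['vertical_fov']))/2)
def world(f,u,v,z=None,d=None):
    """pixel -> world, by depth, or on plane z"""
    F=foc(f);M=np.array(f['cam_to_world'])
    r=np.array([(u-f['cx'])/F,-(v-f['cy'])/F,-1.0])
    if z is None:
        d=f['range_z'][int(round(v)),int(round(u))] if d is None else d
        return M[:3,:3]@(r*d)+M[:3,3]
    w=M[:3,:3]@r; return M[:3,3]+w*(z-M[2,3])/w[2]
def px(f,p):
    M=np.array(f['cam_to_world']);c=M[:3,:3].T@(np.array(p)-M[:3,3]);F=foc(f)
    return f['cx']+F*c[0]/-c[2], f['cy']-F*c[1]/-c[2]
E
python3 - <<'E'
from h import *
for n in('side','top'):
    f=grab(n); cv2.imwrite(f'pics/{n}0.png',f['frame']); print({k:v for k,v in f.items() if k not in('frame','range_z')})
print(get_state())
E
```

```text
{'vertical_fov': 53.70254966699532, 'cx': 317.04888060233964, 'cy': 197.11888133218693, 'cam_to_world': array([[-0.99986128, -0.00102192, -0.01662467,  0.56469018],
       [-0.01167562, -0.6688315 ,  0.74332234,  0.96377072],
       [-0.01187872,  0.74341333,  0.66872678,  0.7937877 ],
       [ 0.        ,  0.        ,  0.        ,  1.        ]])}
{'vertical_fov': 53.95152590739186, 'cx': 323.9077867739686, 'cy': 198.29123324174418, 'cam_to_world': array([[-0.01559268,  0.98583783, -0.16697497,  0.44353679],
       [-0.99981581, -0.0172416 , -0.00843011,  0.11033318],
       [-0.01118964,  0.16681277,  0.9859251 ,  0.95345831],
       [ 0.        ,  0.        ,  0.        ,  1.        ]])}
{'t': 0.1, 'q': array([ 1.61109156e+00,  3.59310498e-01,  1.12092583e-02, -3.04383265e-04,
       -1.22411029e+00, -2.88088859e-01]), 'qd': array([ 0.00110778, -0.00093451,  0.00200086,  0.000498  , -0.00110574,
        0.00017477]), 'joint_efforts': array([-8.46014300e-04, -5.84161699e+01,  2.93753546e+01,  7.01555237e+00,
        1.01990972e-02, -4.98977806e-05]), 'eef_pos': array([0.16552189, 0.6542303 , 0.40384561]), 'ee_rot': array([ 3.14015446e+00, -1.27757538e-04, -2.47897165e-01]), 'force': array([-0.31518882, -0.25544143,  0.55576987]), 'moment': array([-0.01260878,  0.04127852, -0.0215846 ]), 'width': 0.08722523549742107}
```

View pics/top0.png

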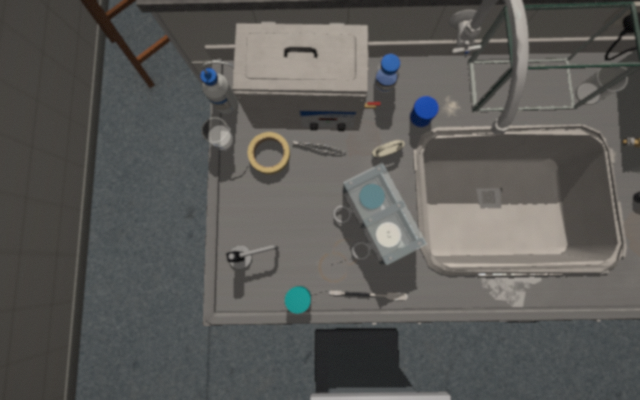

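View pics/side0.png

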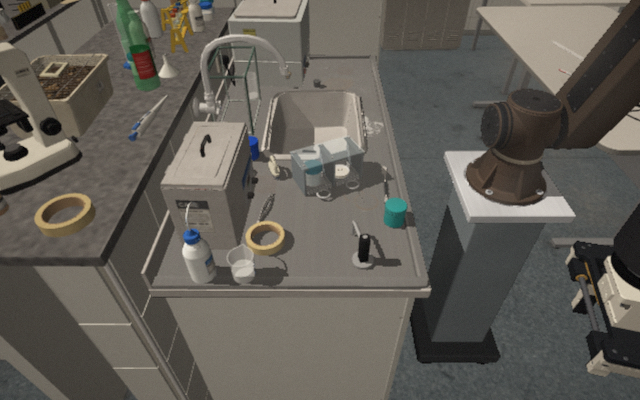

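The hook stands at about (238,258) in the top view and the rack is at (383,212), with rings at (341,214) and (361,251). The bay contents are teal at (371,196) and white at (388,235). Possible look-alikes are the turquoise cylinder at (298,300) and the blue cylinder at (425,110). I'll check which bay holds the jar in one close crop from both cameras.

```bash
python3 - <<'E'
from h import *
a=load('top')['frame'][155:275,315:435]; b=load('side')['frame'][130:210,280:380]
a=cv2.resize(a,(480,480),interpolation=cv2.INTER_CUBIC); b=cv2.resize(b,None,fx=3.2,fy=6/1.0*0+3.2,interpolation=cv2.INTER_CUBIC)
c=np.zeros((480,800,3),np.uint8); c[:,:480]=a; c[:b.shape[0],480:480+b.shape[1]]=b
cv2.imwrite('pics/crop1.png',c)
f=load('top')
for u,v in[(371,196),(388,235),(341,214),(361,251),(236,257),(275,247),(360,190),(400,250)]: print(u,v,world(f,u,v))
E
```

```text
371 196 [0.59095985 0.01412789 0.10242895]
388 235 [ 0.50486669 -0.01942947  0.102739  ]
341 214 [0.56508509 0.07740708 0.00214322]
361 251 [ 0.47502817  0.03114477 -0.00220095]
236 257 [0.46336601 0.31120166 0.09041637]
275 247 [0.48542969 0.23142444 0.05189902]
360 190 [0.60506635 0.03771855 0.10098739]
400 250 [ 0.47236818 -0.0437703   0.10251972]
```

View pics/crop1.png

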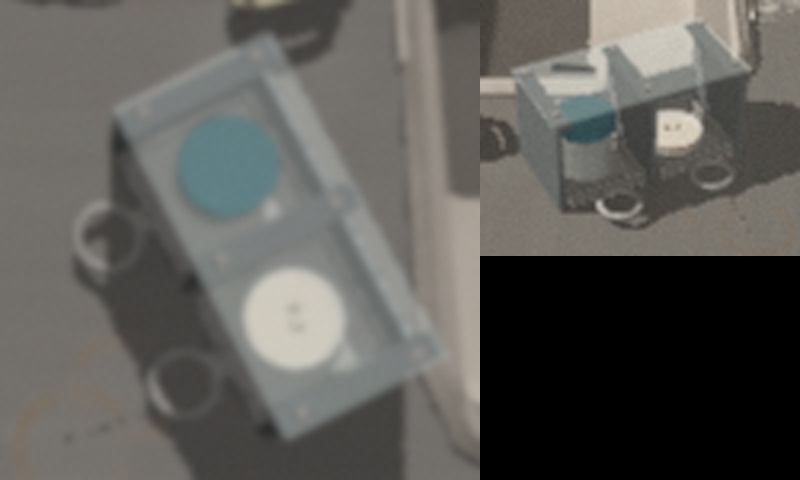

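The teal-lidded item, top (371,196), is tall: the side crop shows a clear body under a raised lid. That makes it the jar. The white item at (388,235) is low, so it's the dish. The jar's ring is at top (341.7,214). Next I'll measure the hook, rack and ring poses.

```bash
cat >> h.py <<'E'
def cloud(f):
    F=foc(f);M=np.array(f['cam_to_world']);d=f['range_z'];v,u=np.mgrid[:d.shape[0],:d.shape[1]]
    P=np.stack([(u-f['cx'])/F*d,-(v-f['cy'])/F*d,-d],-1)@M[:3,:3].T+M[:3,3]; P[d==0]=np.nan; return P
E
python3 - <<'E'
from h import *
f=load('top');s=load('side')
for n,(a,b) in dict(teal=((371.5,196),(313,167)),white=((388.5,235),(342,170.6))).items():
    for z in(0.02,0.045,0.068): print(n,z,world(f,*a,z=z)[:2].round(3),world(s,*b,z=z)[:2].round(3))
# rack cover corners (approx) from depth region
P=cloud(f)
m=(abs(P[...,2]-.103)<.008)&(P[...,0]>.4)&(P[...,0]<.7)&(abs(P[...,1])<.13)
r=cv2.minAreaRect(P[m][:,:2].astype(np.float32)); print('rack',m.sum(),r, cv2.boxPoints(r))
for c in[(268,37),(115,110),(288,438),(445,355)]: print('corner',world(f,315+c[0]/4,155+c[1]/4,z=.103).round(4))
for n,c in dict(jarring=(107,236),dring=(185,383)).items(): print(n,world(f,315+c[0]/4,155+c[1]/4,z=.0155).round(4))
for n,g in(('top',f),('side',s)):
    P=cloud(g); near=(abs(P[...,0]-.47)<.1)&(abs(P[...,1]-.28)<.12)
    for lo,hi in((.078,.1),(.048,.07),(.006,.016)):
        q=P[near&(P[...,2]>lo)&(P[...,2]<hi)]; print(n,lo,len(q),cv2.minAreaRect(q[:,:2].astype(np.float32)) if len(q)>2 else '', np.median(q,0).round(4))
a=cv2.resize(f['frame'][225:285,215:295],None,fx=8,fy=8,interpolation=cv2.INTER_CUBIC)
cv2.imwrite('pics/hook.png',a)
E
```

```text
teal 0.02 [0.605 0.004] [ 0.599 -0.04 ]
teal 0.045 [0.601 0.006] [ 0.597 -0.008]
teal 0.068 [0.597 0.009] [0.596 0.022]
white 0.02 [ 0.511 -0.033] [ 0.506 -0.022]
white 0.045 [ 0.509 -0.029] [0.508 0.01 ]
white 0.068 [ 0.507 -0.026] [0.51 0.04]
rack 4242 ((0.5532713532447815, -0.012367799878120422), (0.20348815619945526, 0.10090359300374985), 25.842151641845703) [[ 0.43971026 -0.01131083]
 [ 0.48369348 -0.1021239 ]
 [ 0.66683245 -0.01342477]
 [ 0.6228492   0.0773883 ]]
corner [ 0.6621 -0.0128  0.103 ]
corner [0.6222 0.0732 0.103 ]
corner [ 0.4422 -0.0146  0.103 ]
corner [ 0.4848 -0.1006  0.103 ]
jarring [0.5633 0.0761 0.0155]
dring [0.475  0.032  0.0155]
top 0.078 119 ((0.46515336632728577, 0.3223838806152344), (0.022020313888788223, 0.02390946075320244), 12.53512954711914) [0.4655 0.3209 0.0895]
top 0.048 440 ((0.43565642833709717, 0.22933277487754822), (0.1872335821390152, 0.08333662152290344), 55.44322967529297) [0.3918 0.1986 0.0631]
top 0.006 916 ((0.4706716239452362, 0.28095123171806335), (0.19899313151836395, 0.23811382055282593), 0.20858080685138702) [0.4631 0.386  0.0092]
side 0.078 97 ((0.46654990315437317, 0.325386643409729), (0.020565984770655632, 0.025807389989495277), 15.241114616394043) [0.4664 0.3306 0.0886]
side 0.048 300 ((0.43865376710891724, 0.23861978948116302), (0.20397993922233582, 0.08405851572751999), 54.83330154418945) [0.3945 0.2101 0.0625]
side 0.006 829 ((0.4694724678993225, 0.2905470132827759), (0.21923376619815826, 0.19809289276599884), 89.82771301269531) [0.4672 0.386  0.0097]
```

View pics/hook.png

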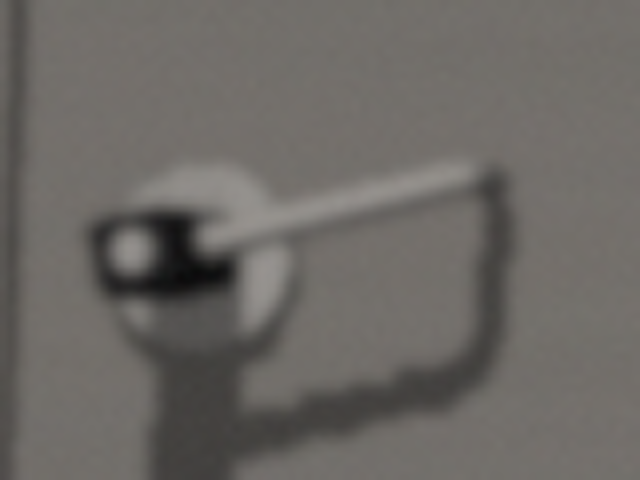

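Triangulated heights are about 0.06 m for teal (a jar lid) and 0.02 m for white (a dish), which confirms the choice. In the hook crop the foot is centred near (204,252), the arm's end is near (483,175), and the grip's light top spot is at (130,248).

```bash
python3 - <<'E'
from h import *
f=load('top')
c=lambda u,v,z,o=(215,225),k=8: world(f,o[0]+(u+.5)/k-.5,o[1]+(v+.5)/k-.5,z=z)[:2]
foot=c(204,252,.01); grip=c(130,248,.09); e=c(490,172,.058); a0=c(205,240,.06); ring=c(107,236,.0155,(315,155),4)
print(foot,grip,'tip',e,'ring',ring)
for p in(foot,grip,a0): d=e-p; print(np.degrees(np.arctan2(d[1],d[0])),np.hypot(*d))
st=get_state(); R=st['ee_rot']; yaw=R[2]; print(st['eef_pos'],np.degrees(yaw))
E
```

```text
[0.46727022 0.32026661] [0.46665759 0.32270714] tip [0.48722907 0.22877085] ring [0.56427113 0.07694762]
-77.69428903153995 0.09364736928502423
-77.64757101205694 0.09616243250319631
-77.4322544501937 0.082122228565567
[0.16552189 0.6542303  0.40384561] -14.203461327603598
```

send_rows(
  motion=[
    {"offset":[37.4,24.9,9.4],"turn":63.4},
    {"offset":[37.4,24.9,9.4],"turn":63.4},
    {"offset":[37.4,24.9,9.4],"turn":63.4},
    {"offset":[37.4,24.9,9.4],"turn":63.4},
    {"offset":[37.4,24.9,9.4],"turn":63.4},
    {"offset":[37.4,24.9,9.4],"turn":63.4},
    {"offset":[37.4,24.9,9.4],"turn":63.4},
    {"offset":[37.4,24.9,9.4],"turn":63.4},
  ],
  hand=1,
)

```text
t: 0.9
eef_pos: [0.4291, 0.3623, 0.3223]
ee_rot: [3.142, 0.0, -1.36]
force: [0.6, 0.8, 0.2]
width: 0.0874
```

```bash
cat >> h.py <<'E'
def go(x,y,z,yawdeg):
    st=get_state();p=st['eef_pos'];w=st['ee_rot'][2];c,s=np.cos(w),np.sin(w);d=np.array([x,y,z])-p
    t=np.degrees(w)-yawdeg; print('t',st['t'],'pos',p.round(4),'rpy',st['ee_rot'].round(4),'F',st['force'].round(2),'w',st['width'])
    print('offset cm',(100*np.array([c*d[0]+s*d[1],s*d[0]-c*d[1],-d[2]])).round(2),'turn',round((t+180)%360-180,2))
E
python3 -c "
from h import *
go(.467,.3215,.31,-77.6)"
```

```text
t 0.9 pos [0.4291 0.3623 0.3223] rpy [ 3.1415  0.     -1.3596] F [0.62 0.79 0.22] w 0.08744446553358645
offset cm [ 4.79 -2.84  1.23] turn -0.3
```

send_rows(
  motion=[
    {"offset":[4.8,-2.8,1.2],"turn":-0.3},
    {"offset":[4.8,-2.8,1.2],"turn":-0.3},
    {"offset":[4.8,-2.8,1.2],"turn":-0.3},
    {"offset":[4.8,-2.8,1.2],"turn":-0.3},
  ],
)

```text
t: 1.3
eef_pos: [0.4658, 0.3236, 0.3108]
ee_rot: [-3.142, 0.0, -1.349]
force: [-0.4, 0.1, -0.1]
width: 0.0875
```

```bash
python3 - <<'E'
from h import *
go(.467,.3215,.224,-77.6)
g=grab('side'); cv2.imwrite('pics/s1.png',cv2.resize(g['frame'][130:290,290:450],None,fx=3.5,fy=3.5,interpolation=cv2.INTER_CUBIC))
E
```

```text
t 1.3 pos [0.4658 0.3236 0.3108] rpy [-3.1416e+00  1.0000e-04 -1.3494e+00] F [-0.41  0.08 -0.07] w 0.08754020403924993
offset cm [ 0.23 -0.07  8.68] turn 0.29
```

View pics/s1.png

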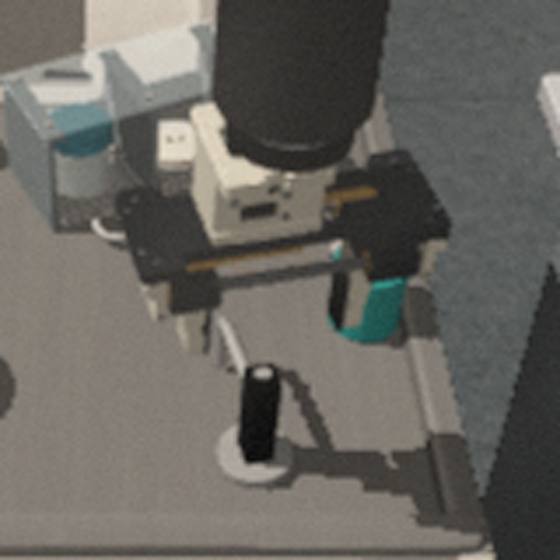

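The open fingers straddle the black grip at (262,410 in the crop), with the turquoise look-alike clear of them. I'll descend and close.

send_rows(
  motion=[
    {"offset":[0.1,0,3],"turn":0.2},
    {"offset":[0.1,0,6],"turn":0.2},
    {"offset":[0.1,0,8],"turn":0.2},
    {"offset":[0.1,0,8.6],"turn":0.2},
    {"offset":[0.1,0,8.6],"turn":0.2},
    {"offset":[0.1,0,8.6],"turn":0.2},
  ],
)

```text
t: 1.95
eef_pos: [0.4662, 0.3233, 0.2259]
ee_rot: [-3.14, 0.001, -1.351]
force: [0.5, 0.5, 0.5]
width: 0.0876
```

send_rows(
  motion=[
    {"offset":[0,0,0],"turn":0},
    {"offset":[0,0,0],"turn":0},
    {"offset":[0,0,0],"turn":0},
    {"offset":[0,0,0],"turn":0},
    {"offset":[0,0,0],"turn":0},
    {"offset":[0,0,0],"turn":0},
    {"offset":[0,0,0],"turn":0},
    {"offset":[0,0,0],"turn":0},
  ],
  hand=-1,
  squeeze=30,
)

```text
t: 2.75
eef_pos: [0.4662, 0.3222, 0.2247]
ee_rot: [3.141, -0.0, -1.353]
force: [1.0, -0.1, 0.2]
width: 0.0289
```

send_rows(
  motion=[
    {"offset":[0,0,0],"turn":0},
    {"offset":[0,0,0],"turn":0},
    {"offset":[0,0,0],"turn":0},
    {"offset":[0,0,0],"turn":0},
  ],
)

```text
t: 3.15
eef_pos: [0.4662, 0.3222, 0.2247]
ee_rot: [3.142, -0.0, -1.353]
force: [0.5, 0.3, -1.8]
width: 0.0218
```

send_rows(
  motion=[
    {"offset":[0,0,-2]},
    {"offset":[0,0,-4]},
    {"offset":[0,0,-4]},
    {"offset":[0,0,-4]},
  ],
)

```text
validation failed for argument at $.mo...
```

```bash
python3 - <<'E'
from h import *
go(.467,.3215,.264,-77.6)
g=grab('side');f=grab('top')
P=cloud(f)
a=cv2.resize(g['frame'][130:290,290:450],None,fx=2.5,fy=2.5,interpolation=cv2.INTER_CUBIC)
b=cv2.resize(f['frame'][190:290,220:320],None,fx=4,fy=4,interpolation=cv2.INTER_CUBIC)
cv2.imwrite('pics/s2.png',np.hstack([a,b]))
E
```

```text
t 3.15 pos [0.4662 0.3222 0.2247] rpy [ 3.1416 -0.     -1.3526] F [ 0.46  0.3  -1.81] w 0.021832157532061035
offset cm [ 0.09 -0.06 -3.93] turn 0.1
```

View pics/s2.png

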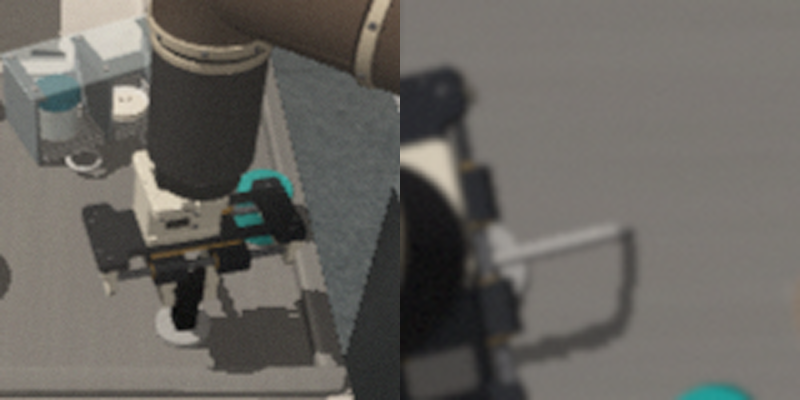

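send_rows(
  motion=[
    {"offset":[0,0,-2],"turn":0},
    {"offset":[0,0,-4],"turn":0},
    {"offset":[0,0,-4],"turn":0},
    {"offset":[0,0,-4],"turn":0},
  ],
)

```text
t: 3.65
eef_pos: [0.4659, 0.322, 0.2645]
ee_rot: [3.141, 0.0, -1.353]
force: [0.2, -0.3, -3.3]
width: 0.0219
```

```bash
python3 - <<'E'
from h import *
f=load('top'); print('arm end',world(f,277.1,245.9,z=.058))
go(.525,.158,.264,-64.2)
E
```

```text
arm end [0.48754828 0.22584877 0.058     ]
t 3.65 pos [0.4659 0.322  0.2645] rpy [ 3.1414e+00  4.0000e-04 -1.3530e+00] F [ 0.18 -0.27 -3.26] w 0.02187055561551786
offset cm [17.29 -2.22  0.05] turn -13.32
```

send_rows(
  motion=[
    {"offset":[1.5,-0.2,0],"turn":-1},
    {"offset":[4,-0.5,0],"turn":-3},
    {"offset":[7,-0.9,0],"turn":-5.5},
    {"offset":[10,-1.3,0],"turn":-8},
    {"offset":[13,-1.7,0],"turn":-10},
    {"offset":[15.5,-2,0],"turn":-12},
    {"offset":[17,-2.2,0],"turn":-13.3},
    {"offset":[17.3,-2.2,0],"turn":-13.3},
  ],
)

```text
t: 4.45
eef_pos: [0.5249, 0.1562, 0.2633]
ee_rot: [3.139, -0.0, -1.122]
force: [-0.3, 0.1, -3.4]
width: 0.0219
```

send_rows(
  motion=[
    {"offset":[0,0,0],"turn":0},
    {"offset":[0,0,0],"turn":0},
    {"offset":[0,0,0],"turn":0},
  ],
)

```text
t: 4.75
eef_pos: [0.5249, 0.1587, 0.2645]
ee_rot: [3.141, 0.0, -1.12]
force: [0.1, 0.0, -2.4]
width: 0.0216
```

```bash
python3 - <<'E'
from h import *
go(.525,.158,.264,-64.2)
g=grab('side');f=grab('top')
a=cv2.resize(g['frame'][140:220,290:370],None,fx=5,fy=5,interpolation=cv2.INTER_CUBIC)
b=cv2.resize(f['frame'][180:260,300:380],None,fx=5,fy=5,interpolation=cv2.INTER_CUBIC)
cv2.imwrite('pics/s3.png',np.hstack([a,b]))
E
```

```text
t 4.75 pos [0.5249 0.1587 0.2645] rpy [ 3.1412  0.     -1.1199] F [ 0.08  0.01 -2.39] w 0.02163843795654378
offset cm [0.07 0.02 0.05] turn 0.03
```

View pics/s3.png

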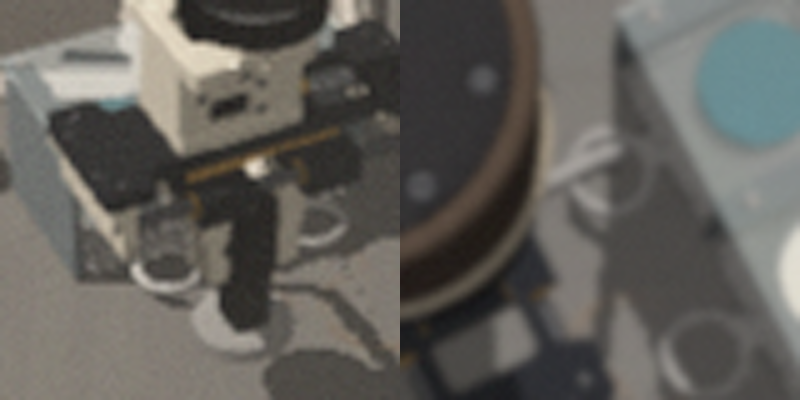

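```bash
python3 - <<'E'
from h import *
f=load('top'); c=lambda u,v,z:world(f,300+(u-400+.5)/5-.5,180+(v+.5)/5-.5,z=z)[:2]
e=c(622,146,.1); r=c(612,172,.0155); tip=get_state()['eef_pos'][:2]+.09*np.array([np.cos(-1.12),np.sin(-1.12)])
print(e,e-.005*np.array([.435,-.9]),r,tip)
E
```

```text
[0.56394918 0.07395994] [0.56177418 0.07845994] [0.56333759 0.07546712] [0.56412334 0.07771531]
```

The tip is within about 3 mm of the ring's centre, ring crop (612,172), so I'll lower it in.

send_rows(
  motion=[
    {"offset":[0.15,0,1],"turn":0},
    {"offset":[0.15,0,2],"turn":0},
    {"offset":[0.15,0,2.6],"turn":0},
    {"offset":[0.15,0,3.1],"turn":0},
    {"offset":[0.15,0,3.6],"turn":0},
    {"offset":[0.15,0,3.6],"turn":0},
    {"offset":[0.15,0,3.6],"turn":0},
    {"offset":[0.15,0,3.6],"turn":0},
  ],
)

```text
t: 5.65
eef_pos: [0.5259, 0.1568, 0.229]
ee_rot: [-3.141, 0.0, -1.12]
force: [1.0, -0.0, -2.9]
width: 0.0221
```

```bash
python3 - <<'E'
from h import *
go(.525,.158,.2285,-64.2)
g=grab('side');f=grab('top')
a=cv2.resize(g['frame'][140:220,290:370],None,fx=5,fy=5,interpolation=cv2.INTER_CUBIC)
b=cv2.resize(f['frame'][180:260,300:380],None,fx=5,fy=5,interpolation=cv2.INTER_CUBIC)
cv2.imwrite('pics/s4.png',np.hstack([a,b]))
E
```

```text
t 5.65 pos [0.5259 0.1568 0.229 ] rpy [-3.1411  0.     -1.1204] F [ 1.   -0.05 -2.93] w 0.022104433860786785
offset cm [-0.15  0.03  0.05] turn 0.01
```

View pics/s4.png

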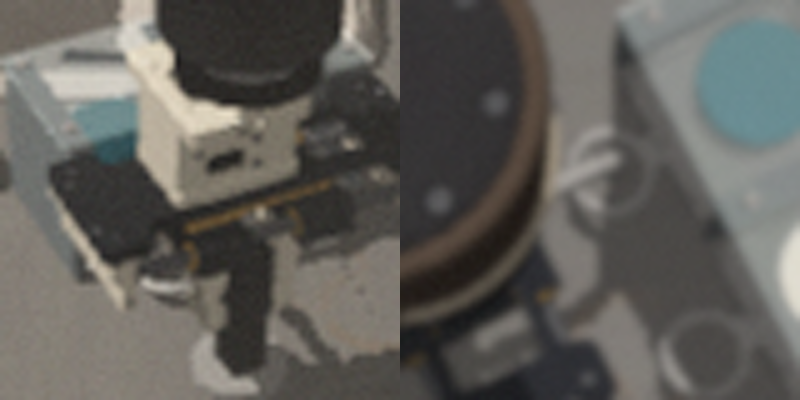

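The hook's end is down in the ring: the arm end is over it at (618,158) and the vertical load is unchanged. Now I'll drag smoothly along tool −x.

send_rows(
  motion=[
    {"offset":[-0.4,0,0],"turn":0},
    {"offset":[-0.9,0,0],"turn":0},
    {"offset":[-1.4,0,0],"turn":0},
    {"offset":[-2.0,0,0],"turn":0},
    {"offset":[-2.7,0,0],"turn":0},
    {"offset":[-3.4,0,0],"turn":0},
    {"offset":[-4.1,0,0],"turn":0},
    {"offset":[-4.8,0,0],"turn":0},
  ],
)

```text
t: 6.55
eef_pos: [0.5046, 0.2005, 0.2288]
ee_rot: [3.142, -0.0, -1.12]
force: [1.8, -3.5, -1.9]
width: 0.0217
```

send_rows(
  motion=[
    {"offset":[-0.7,0,0],"turn":0},
    {"offset":[-1.4,0,0],"turn":0},
    {"offset":[-2.1,0,0],"turn":0},
    {"offset":[-2.8,0,0],"turn":0},
    {"offset":[-3.5,0,0],"turn":0},
    {"offset":[-4.2,0,0],"turn":0},
    {"offset":[-4.9,0,0],"turn":0},
    {"offset":[-5.4,0,0],"turn":0},
  ],
)

```text
t: 7.35
eef_pos: [0.4811, 0.2492, 0.2287]
ee_rot: [3.142, -0.0, -1.12]
force: [0.9, -3.2, -1.2]
width: 0.0217
```

send_rows(
  motion=[
    {"offset":[-0.5,0,0],"turn":0},
    {"offset":[-0.9,0,0],"turn":0},
    {"offset":[-1.2,0,0],"turn":0},
    {"offset":[-1.4,0,0],"turn":0},
    {"offset":[-1.4,0,0],"turn":0},
    {"offset":[-1.4,0,0],"turn":0},
  ],
)

```text
t: 7.95
eef_pos: [0.4753, 0.2613, 0.2288]
ee_rot: [-3.141, 0.0, -1.121]
force: [0.9, -2.0, -0.7]
width: 0.0218
```

```bash
python3 - <<'E'
from h import *
go(.525,.158,.2285,-64.2)
g=grab('side');f=grab('top')
a=cv2.resize(g['frame'][130:230,280:380],None,fx=4,fy=4,interpolation=cv2.INTER_CUBIC)
b=cv2.resize(f['frame'][165:265,300:400],None,fx=4,fy=4,interpolation=cv2.INTER_CUBIC)
cv2.imwrite('pics/s5.png',np.hstack([a,b]))
E
```

```text
t 7.95 pos [0.4753 0.2613 0.2288] rpy [-3.1414e+00  3.0000e-04 -1.1206e+00] F [ 0.94 -2.02 -0.72] w 0.021815326154881826
offset cm [11.46  0.02  0.03] turn -0.0
```

View pics/s5.png

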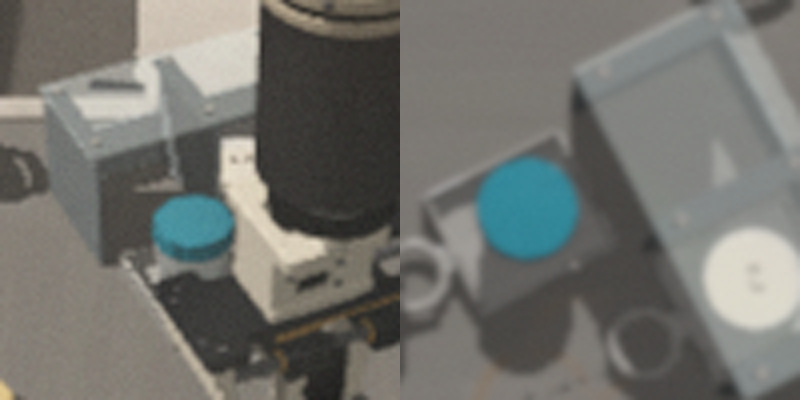

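The tray is out of the rack with the jar upright in it, lid at crop (529,208). The dish is still in its bay at (752,278). I'll centre the hook in the ring, then lift it out.

send_rows(
  motion=[
    {"offset":[0.4,0,0],"turn":0},
    {"offset":[0.8,0,0],"turn":0},
    {"offset":[0.9,0,0],"turn":0},
    {"offset":[0.9,0,0],"turn":0},
    {"offset":[0.9,0,-0.5],"turn":0},
    {"offset":[0.9,0,-1.5],"turn":0},
    {"offset":[0.9,0,-3],"turn":0},
    {"offset":[0.9,0,-4],"turn":0},
  ],
)

```text
t: 8.85
eef_pos: [0.4794, 0.2534, 0.2705]
ee_rot: [-3.14, 0.0, -1.12]
force: [-0.1, -0.6, -2.7]
width: 0.022
```

send_rows(
  motion=[
    {"offset":[0,0,0],"turn":0},
    {"offset":[-1,0,0],"turn":0},
    {"offset":[-3,0,0],"turn":0},
    {"offset":[-5,0,0],"turn":0},
    {"offset":[-7,0,0],"turn":0},
    {"offset":[-8,0,0],"turn":0},
    {"offset":[-8,0,0],"turn":0},
    {"offset":[-8,0,0],"turn":0},
  ],
)

```text
t: 9.65
eef_pos: [0.4441, 0.3251, 0.2683]
ee_rot: [3.141, -0.0, -1.12]
force: [-0.2, 0.5, -3.2]
width: 0.0217
```

```bash
python3 - <<'E'
from h import *
go(.45,.33,.2247,-64.2)
f=grab('top'); P=cloud(f)
c=lambda u,v,z:world(f,300+(u-400+.5)/4-.5,165+(v+.5)/4-.5,z=z)[:2]
R=lambda p:(np.array([[.4358,-.9],[.9,.4358]])@(p-[.5533,-.0124])).round(4)
print('jar lid in rack frame',R(c(529,208,.068)),'dish',R(c(752,278,.018)))
E
```

```text
t 9.65 pos [0.4441 0.3251 0.2683] rpy [ 3.1407e+00 -4.0000e-04 -1.1198e+00] F [-0.16  0.5  -3.19] w 0.021661513126007677
offset cm [-0.19 -0.75  4.36] turn 0.04
jar lid in rack frame [-0.1026  0.0472] dish [-0.0003 -0.0446]
```

send_rows(
  motion=[
    {"offset":[0,0,1.5],"turn":0},
    {"offset":[0,0,3],"turn":0},
    {"offset":[0,0,3.8],"turn":0},
    {"offset":[0,0,4.1],"turn":0},
    {"offset":[0,0,4.2],"turn":0},
    {"offset":[0,0,4.3],"turn":0},
    {"offset":[0,0,4.35],"turn":0},
    {"offset":[0,0,4.35],"turn":0},
  ],
)

```text
t: 10.5
eef_pos: [0.4444, 0.3252, 0.2256]
ee_rot: [-3.141, 0.0, -1.12]
force: [-0.1, 0.1, -3.1]
width: 0.0216
```

send_rows(
  motion=[
    {"offset":[0,0,0.05],"turn":0},
    {"offset":[0,0,0.1],"turn":0},
    {"offset":[0,0,0.1],"turn":0},
    {"offset":[0,0,0.1],"turn":0},
  ],
)

```text
t: 10.9
eef_pos: [0.4444, 0.3252, 0.2246]
ee_rot: [-3.141, 0.0, -1.12]
force: [-1.5, -0.4, 1.6]
width: 0.0219
```

The foot is on the worktop: Fz went from −3.1 N to +1.6 N. I'll open gradually.

send_rows(
  motion=[
    {"offset":[0,0,0],"turn":0},
    {"offset":[0,0,0],"turn":0},
    {"offset":[0,0,0],"turn":0},
    {"offset":[0,0,0],"turn":0},
    {"offset":[0,0,0],"turn":0},
    {"offset":[0,0,0],"turn":0},
    {"offset":[0,0,0],"turn":0},
    {"offset":[0,0,0],"turn":0},
  ],
  hand=0,
)

```text
t: 11.7
eef_pos: [0.4444, 0.3251, 0.2243]
ee_rot: [-3.142, 0.0, -1.12]
force: [0.2, 0.5, -0.5]
width: 0.0436
```

send_rows(
  motion=[
    {"offset":[0,0,-1.5],"turn":0},
    {"offset":[0,0,-4],"turn":0},
    {"offset":[0,0,-7],"turn":0},
    {"offset":[0,0,-10],"turn":0},
    {"offset":[0,0,-13],"turn":0},
    {"offset":[0,0,-15],"turn":0},
    {"offset":[0,0,-15],"turn":0},
    {"offset":[0,0,-15],"turn":0},
  ],
)

```text
t: 12.5
eef_pos: [0.4442, 0.325, 0.3745]
ee_rot: [-3.141, 0.001, -1.121]
force: [-0.1, -0.3, -0.5]
width: 0.0438
```

```bash
python3 - <<'E'
from h import *
go(.45,.33,.2247,-64.2)
g=grab('side');f=grab('top')
a=cv2.resize(g['frame'][130:290,280:440],None,fx=2.5,fy=2.5,interpolation=cv2.INTER_CUBIC)
b=cv2.resize(f['frame'][165:285,230:350],(400,400),interpolation=cv2.INTER_CUBIC)
cv2.imwrite('pics/s6.png',np.hstack([a,b]))
E
```

```text
t 12.5 pos [0.4442 0.325  0.3745] rpy [-3.1409e+00  8.0000e-04 -1.1206e+00] F [-0.09 -0.31 -0.53] w 0.04382778207781527
offset cm [-0.2  -0.74 14.98] turn -0.01
```

View pics/s6.png

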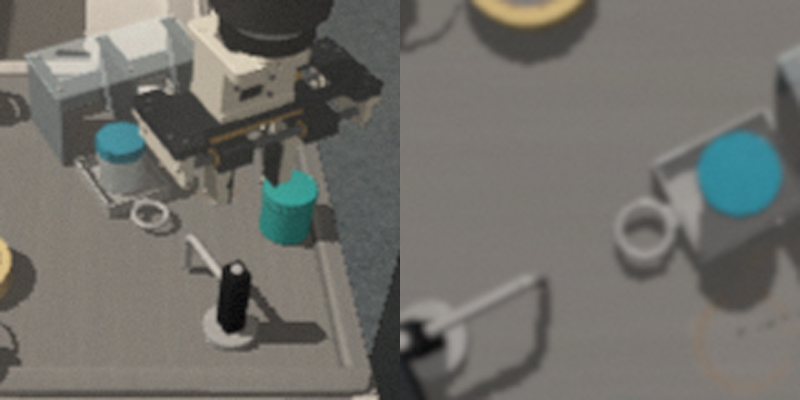

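The hook stands on its foot at (230,325), clear of the ring at (150,213). The jar is upright in the tray, out of the rack. I'll do one numeric check and hand in.

```bash
python3 - <<'E'
from h import *
f=load('top'); k=400/120
p=world(f,230+(646-400+.5)/k-.5,165+230.5/k-.5,z=.0155)[:2]
x=(np.array([[.4358,-.9],[.9,.4358]])@(p-[.5533,-.0124])); print('ring',p,'tray x in rack',x[0]+.072,x[1])
if x[0]+.072<-.098: print(job_done())
E
```

```text
ring [0.51767909 0.16850014] tray x in rack -0.10633371385394465 0.04677746279165734
the job is handed in; nothing more can be done
None
```

I dragged the jar's tray wholly out of the rack with the hook, stood the hook back on its foot, and handed the job in at about 12.6 s. No verdict was reported.

**What I did:**
- I took the hook by its grip and lowered its end into the ring of the tray with the teal-lidded jar. That item's height, from both cameras, matched a jar and not the dish.
- I pulled the tray straight out, centred the hook in the ring and lifted it out.
- I set the hook down at about (0.444, 0.325) and opened the gripper.

**Last checks:**
- **Tray:** its origin is about 106 mm in front of the rack's; 94 mm was needed.
- **Jar:** it stands upright, within about 4 mm of the tray's middle.
- **Hook:** it stands upright, with its tip about 85 mm from the ring's centre by calculation.
- **Other tray:** I estimated the dish at the centre of its bay along the pull direction, so that tray stayed put.
- **Forces:** readings on the tool stayed within a few newtons throughout.

One move call was refused for leaving out the turn value; nothing moved, and I resent it. None of the checks failed. Position estimates differed by at most about 3 mm.

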